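# Reset the tripped cut-out of a dry-block vial heater

### The arm

A 6-joint arm with a two-finger parallel gripper is mounted at the origin on a cart in front of the work surface, level with it; the furniture and walls round the work are solid. World frame = base frame: x ahead of the robot, y to its left, z up, the work surface at z = 0. Lengths are in m, angles in rad, forces in N, time in s.
With the tool pointing down it reaches from about 0.375 to 0.975 m from the base axis. Payload 3.8 kg.
Tool frame: the origin (TCP) lies midway between the tips of the shut fingers; the grasp point (between the pads) lies 19 mm behind it; z points along the fingers, y is the line along which they close (so a half turn about z gives the same grasp; the last joint's range is limited). The gripper opens to 85 mm and grips with 20 to 120 N. Pads are 22 mm wide; open, the fingers measure 114 mm over their backs; the gripper's body (76 mm by 85 mm) begins 54 mm behind the grasp point. The pads swing forward as they close: fully open they stand 13 mm farther back than shut.
Start: joints at [-1.262, 0.264, 1.604, -0, 1.274, -0.037], TCP at [0.229, -0.635, 0.231] pointing down, gripper open.
Joint ranges: [-2.63, 2.63], [-0.94, 2.18], [0.31, 2.57], [-1.31, 4.45], [0, 2.66], [-2.55, 2.55]. Speed limits (rad/s): [2.57, 2.57, 3.14, 3.14, 3.14, 3.14].

### API

Orientations are given as a rotation vector (axis times angle).
In Python, from workcell import status, read_camera, workorder, masks_of gives the robot as it stands.
- The arm moves only by the tool drive_tool, never from a script. Its argument "rows" is a list of rows, each a list of 7 numbers: the turn, a rotation vector about the tool's x, y, z in degrees, then the shift along the tool's x, y, z in m, then the opening, from 0 (shut) to 1 (fully open). In form: [[ax, ay, az, tx, ty, tz, claw], ...]. A call has 1 to 8 rows; each row shifts and turns the commanded pose from where the row before left it, along the tool's axes as they then stand; what a row does not reach is not made up. A row lasts 1/12 s, in which the tool goes at most 41.7 mm and 7.16 degrees, less where a joint would pass 70% of its speed; a pose out of reach is approached as far as the arm can. A call is refused whole if a number of a shift passes 0.0417 or a number of a turn 7.16, either way. A call with a gripper value outside its range is refused whole. The fingers move at their own pace and stop on an object; "force" is the grip in N (left out, the last holds). Time passes only in rows, so rows that do not move let the fingers close. It gives the time, the measured TCP pose, the force, the opening and the grip force at its end, in the units of the state.
- status.read_state(): the state, without advancing time (a new reading comes with each control period).
- read_camera(name): name is "side" or "top"; returns a dict with "color" (384x512x3 uint8, red, green, blue), "intrinsics" (3x3 intrinsics, pixels), "D" ([k1, k2, p1, p2, k3] as OpenCV has them; the pictures are not rectified), "world_from_camera" (4x4, takes a point from camera to world coordinates). Camera axes: x right, y up, looking along -z (the intrinsics and any distortion apply to the point x, -y, -z); pixel columns grow to the right and rows downward; lengths in m; the calibration is good to about 2 mm. A picture is of the moment at which its call begins. There is no depth.
- workorder.finish_job(): hands the job in; it is judged then, once.
Trained networks look in a picture, given as the dict that the camera call returned (one of the last four; its "shot" number tells which), for a name from the list of things; names that differ only in an ending like _2 or _b are one class to them, and where a whole thing is asked for, a point or a joint stands for the part that bears it (a point fixed in the world has none). Each returns a list of dicts, best first, with "score" (0 to 1); they miss things now and then, are a little off and sometimes report something else, mostly with a low value. They report only what shows in the picture. A call takes as long as a camera call.
- masks_of(picture, name): "mask" (384x512 bool, what is visible of it) and "bbox" ([left, top, right, bottom] in pixels, round what is visible of it).
The state is a dict: "time": time; "q": joint angles; "joint_vel": joint speeds; "joint_torque": joint torques, N m; "tool_pos": TCP position; "tcp_rot": TCP orientation; "wrist_force": force on the tool from outside, world axes, zero at the start; "torque": the same for the moment, N m; "width": opening from 0.0 (shut) to 1.0 (fully open); "grip_force": force on a finger pad.
Only numpy, scipy, OpenCV 4.12 (cv2) and the standard library are available. Lean on these libraries where they do the work, as an engineer would, in place of code of your own. Each camera call takes 0.05 s, during which the arm holds its last target. There are 200 camera calls.

### The job

The over-temperature cut-out of the vial heater has tripped: switch the heater off by pressing down the front half of its black rocker, reach a fingertip into the front finger well and push the popped-up reset key fully down so that it stays down, then switch the heater on again by pressing the rear half of the rocker fully down. Nothing has to be picked up: do not press the calibration key in the rear well, and leave the vials in the block and the beaker, jar and rack beside the heater where they stand.

Things in the scene. Friction and masses are not known exactly. Their poses are not given: they have to be found in the camera images.
- heater: dry-block vial heater, white, fixed to the bench, 112 (x, depth) x 250 (y, width) x 86 mm high; origin at the centre of its underside, z up; its front with the display faces -x, to the robot. Flat deck 86 mm above the bench: at +y a metal block with 12 vial holes, at y = -22 mm two equal finger wells (front x = -24.5, rear x = +24.5 mm), at the right end a power rocker (x = +10, y = -86 mm)
- power_switch (a joint): rocker angle, rad: +0.20 on (rear half down), -0.20 off (front half down); starts on, stays where left, needs about 4 N at mid-half. Black paddle 52 mm (heater x) by 26 mm (y), pivot 7 mm above the deck, in a 3 mm high bezel. Its halves form a V: the pressed half lies level 7 mm above the deck, the other rises by 0.4 rad to its outer end 17 mm above the deck
- switch_front (a point): point on the upper face of the rocker's front half, 15 mm in front of its pivot; moves with the rocker: 13 mm above the deck while it is on, 7 mm above the deck when fully off
- switch_rear (a point): point on the upper face of the rocker's rear half, 15 mm behind its pivot; moves with the rocker: 7 mm above the deck when fully on, 13 mm above the deck while it is off
- reset_key (a joint): travel of the cut-out's reset key, m: 0 = popped up (tripped), 0.006 = fully down (reset). A round black key, 16 mm across, in the middle of the front well; it moves straight down, needs about 4 N, and stays where it is pushed
- reset_top (a point): centre of the reset key's top face; 15 mm below the deck when popped up, 21 mm when fully down
- reset_mouth (a point): centre of the mouth of the front well, level with the deck. The well is a rectangle, 32 mm along the heater's x by 46 mm along its y, 26 mm deep, with upright walls; the shut fingertips (or one finger) fit in when turned with their long side along the heater's y
- cal_key (a joint): travel of the calibration key in the rear well, m: 0 = up, 0.006 = fully down; it springs back. Same look and size as the reset key; not to be pressed
- cal_mouth (a point): centre of the mouth of the rear well (same size as the front one), level with the deck; leave it alone
- gc_corner (a point): front left edge of the gas chromatograph, the tall fixed instrument at the right, 0.1 m above the bench: it fills everything at greater x and smaller y, to more than 0.45 m high, so draw the arm back and pass in front of it
- sampler_corner (a point): front right edge of the headspace sampler, the tall fixed instrument behind the heater, 0.1 m above the bench: it fills everything at greater x and greater y (to y = 0.37 m), 0.48 m high
- vial_0: loose 2 ml screw-cap vial, 12 mm across, 32 mm tall, standing in the block's front right corner hole, its cap about 10 mm proud of the block; origin at the centre of its underside; leave it alone
- vial_1: loose 2 ml screw-cap vial, 12 mm across, 32 mm tall, standing in the block's rear row, its cap about 10 mm proud of the block; origin at the centre of its underside; leave it alone
- vial_3: loose 2 ml screw-cap vial, 12 mm across, 32 mm tall, standing in the block's middle row, its cap about 10 mm proud of the block; origin at the centre of its underside; leave it alone
- vial_6: loose 2 ml screw-cap vial, 12 mm across, 32 mm tall, standing in the block's front left corner hole, its cap about 10 mm proud of the block; origin at the centre of its underside; leave it alone
- beaker: loose empty clear beaker, 51 mm across, 68 mm tall, a little to the right of the heater; origin at the centre of its underside; leave it alone
- septa_jar: loose white jar with a screw lid, 53 mm across, 50 mm tall, to the right of the beaker; origin at the centre of its underside; leave it alone
- vial_rack: loose flat rack for vials, 66 x 124 x 25 mm, empty, to the left of the heater; origin at the centre of its underside; leave it alone

How it is judged:
On the way, in this order (a step that is already met when the one before it is completed fails the run):
1. the heater is switched off: front half of the rocker pressed down, the cut-out not yet reset (value of joint power_switch below -0.16 rad and not (value of joint reset_key above 0.003 m)), for 0.2 s.
2. with the heater off, the reset key in the front well is pushed fully down (value of joint power_switch below -0.16 rad and value of joint reset_key above 0.0048 m), for 0.2 s.
At the end, for the whole second after the job is handed in: The rocker is on (angle above +0.16 rad of 0.20), the reset key stays down (more than 4.8 of its 6 mm), the calibration key is up (less than 1.5 mm), and the four vials, beaker, jar and rack rest within 10 mm of where they began (value of joint power_switch above 0.16 rad and value of joint reset_key above 0.0048 m and value of joint cal_key below 0.0015 m and distance of each of vial_0, vial_1, vial_3, vial_6, beaker, septa_jar, vial_rack from where it was at the start of the episode below 0.01 m and linear speed of each of vial_0, vial_1, vial_3, vial_6, beaker, septa_jar, vial_rack below 0.02 m/s); the robot touches nothing.
It fails at once if the calibration key in the rear well is pressed (more than 2.5 mm) (value of joint cal_key above 0.0025 m).
It fails at once if a vial is lifted or pushed from its hole (moved more than 10 mm) (distance of any of vial_0, vial_1, vial_3, vial_6 from where it was at the start of the episode above 0.01 m).
It fails at once if the beaker, jar or rack is lifted, carried or pushed away (moved more than 15 mm) (distance of any of beaker, septa_jar, vial_rack from where it was at the start of the episode above 0.015 m).
It also fails if it takes over 42 s, if anything falls off the work surface, if the arm or the gripper's body presses on something with over 40 N, if the wrist force passes 120 N, or if a joint passes its speed limit or range.

## Working session

There is one attempt and no reset: what is moved stays moved. The work goes in short steps, Python scripts to look and compute and a tool call to move; the robot and the scene stay as the last step left them, time stands still between calls to the robot, and variables do not carry over. Pictures are saved under pics/ and viewed, at most 10 in all, crops included, and the job is handed in when it is done.

Besides the shell and the picture viewer there is one more tool, called after "Request:" as a command line: name --pt "numbers of a row" for each row, then --argument value for the rest. drive_tool: Moves the arm, as the interface text tells. Its arguments: {"type":"object","properties":{"rows":{"type":"array"},"force":{"type":"number"}},"required":["rows"]}

```bash
mkdir -p pics; cat > h.py <<'E'
import numpy as np, cv2
from workcell import status, read_camera, workorder, masks_of
def ray(p,uv):
    K=np.array(p["intrinsics"]);D=np.array(p["D"],float);T=np.array(p["world_from_camera"])
    a=cv2.undistortPoints(np.array([[uv]],float),K,D)[0,0]
    d=T[:3,:3]@np.array([a[0],-a[1],-1]);return T[:3,3],d/np.linalg.norm(d)
def atz(p,uv,z):
    o,d=ray(p,uv);return o+d*(z-o[2])/d[2]
def proj(p,X):
    K=np.array(p["intrinsics"]);D=np.array(p["D"],float);T=np.array(p["world_from_camera"])
    c=(np.atleast_2d(X)-T[:3,3])@T[:3,:3]*[1,-1,-1]
    return cv2.projectPoints(c,np.zeros(3),np.zeros(3),K,D)[0][:,0]
def tri(a,b):
    A=0;B=0
    for o,d in (a,b):
        M=np.eye(3)-np.outer(d,d);A=A+M;B=B+M@o
    return np.linalg.solve(A,B)
E
python3 - <<'E'
from h import *
np.set_printoptions(precision=3,suppress=True)
for n in("top","side"):
    p=read_camera(n);cv2.imwrite(f"pics/{n}0.png",cv2.resize(p["color"][...,::-1],(800,600),interpolation=cv2.INTER_CUBIC))
    print(n,np.array(p["world_from_camera"])[:3])
    for k in("heater","power_switch","reset_key","cal_key","beaker","septa_jar","vial_rack","vial_0"):
        for m in masks_of(p,k)[:4]:
            ys,xs=np.nonzero(m["mask"]);print(k,round(m["score"],2),m["bbox"],xs.mean().round(1),ys.mean().round(1),len(xs),atz(p,(xs.mean(),ys.mean()),.086))
s=status.read_state();print(s["tool_pos"],s["tcp_rot"],s["time"])
E
```

```text
top [[-0.025  0.988 -0.155  0.26 ]
 [-1.    -0.027 -0.008  0.029]
 [-0.012  0.155  0.988  1.592]]
heater 0.81 [215.8, 153.1, 296.6, 213.1] 259.4 188.9 3013 [0.477 0.011 0.086]
power_switch 0.63 [282.8, 178.8, 289.7, 196.4] 286.0 186.6 133 [ 0.482 -0.072  0.086]
beaker 0.73 [218.1, 165.9, 300.9, 213.0] 259.0 189.5 3051 [0.475 0.013 0.086]
beaker 0.71 [307.8, 188.6, 322.4, 206.4] 314.8 196.6 214 [ 0.448 -0.161  0.086]
septa_jar 0.6 [330.5, 182.5, 342.3, 200.2] 333.6 191.7 189 [ 0.462 -0.221  0.086]
vial_rack 0.69 [174.4, 175.1, 214.9, 200.7] 196.5 186.8 571 [0.489 0.208 0.086]
side [[ 1.     0.003 -0.003  0.482]
 [-0.004  0.891 -0.453 -0.593]
 [ 0.001  0.453  0.891  1.319]]
heater 0.93 [243.9, 167.9, 322.2, 250.8] 265.5 211.6 2945 [ 0.486 -0.011  0.086]
power_switch 0.52 [258.9, 220.5, 274.5, 235.6] 265.0 228.0 146 [ 0.484 -0.066  0.086]
beaker 0.61 [243.2, 252.5, 265.8, 274.8] 255.0 262.1 309 [ 0.454 -0.175  0.086]
septa_jar 0.66 [249.1, 166.3, 322.4, 250.5] 265.7 211.4 3019 [ 0.487 -0.01   0.086]
septa_jar 0.44 [252.6, 273.0, 271.6, 285.6] 262.5 281.3 202 [ 0.476 -0.234  0.086]
vial_rack 0.73 [261.0, 145.6, 283.2, 169.9] 271.5 157.8 395 [0.507 0.187 0.086]
[ 0.229 -0.635  0.231] [3.095 0.54  0.   ] 0.9
```

```bash
python3 - <<'E'
from h import *
for n,(x,y) in(("top",(195,130)),("side",(215,130))):
    p=read_camera(n);c=p["color"][y:y+100 if n=="top" else y+130,x:x+133 if n=="top" else x+130,::-1]
    f=6 if n=="top" else 4.6
    cv2.imwrite(f"pics/{n}1.png",cv2.resize(c,None,fx=f,fy=f,interpolation=cv2.INTER_CUBIC))
E
```

```text
(no output)
```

View pics/top0.png

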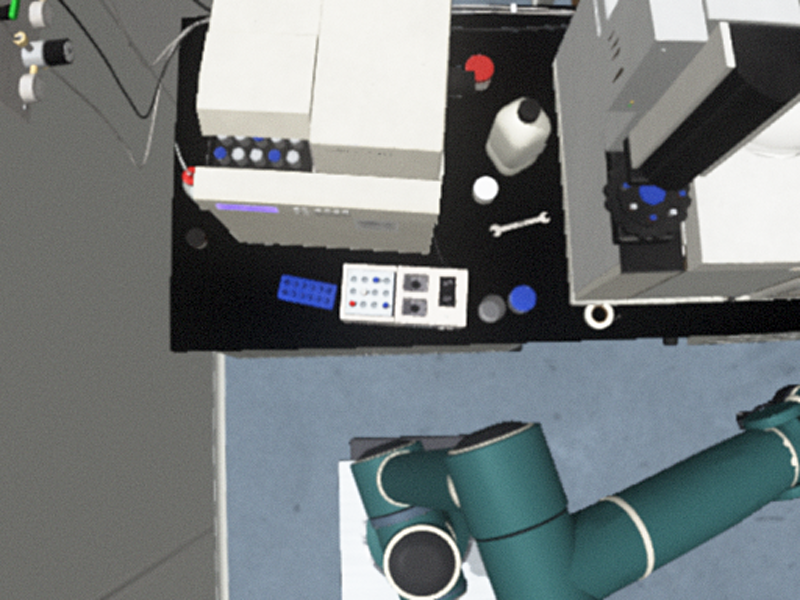

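View pics/top1.png

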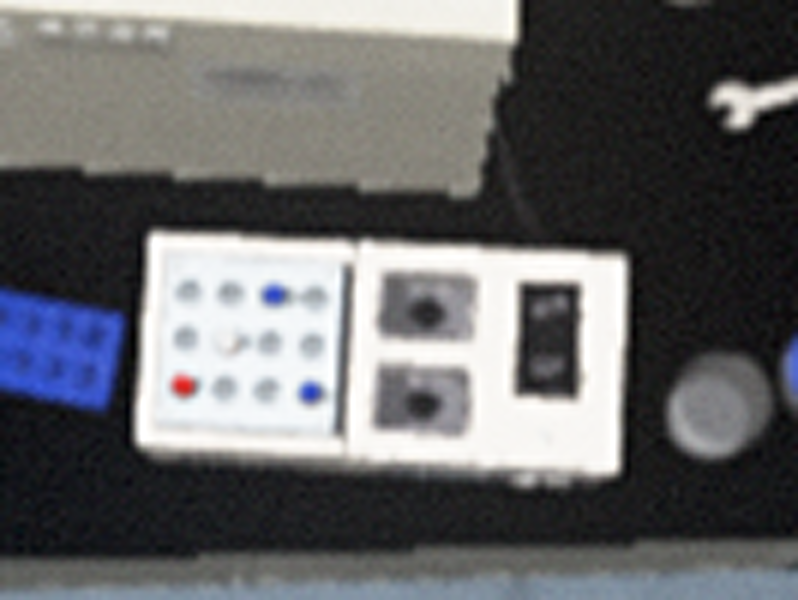

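View pics/side1.png

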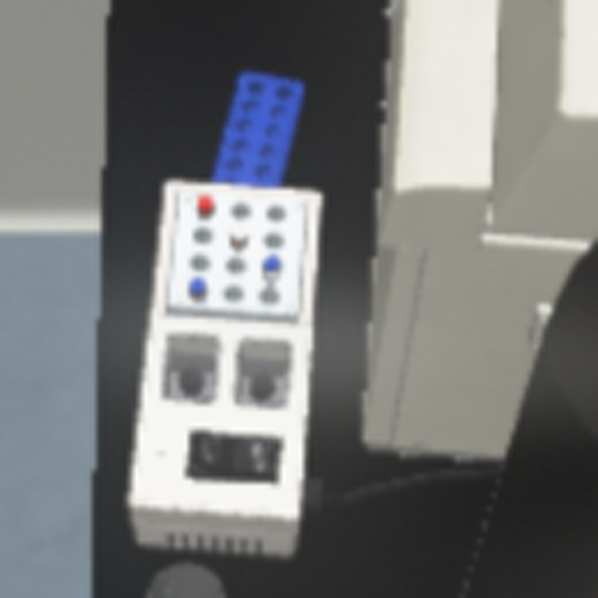

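```bash
cat > fit.py <<'E'
from h import *
from scipy.optimize import least_squares
np.set_printoptions(precision=4,suppress=True)
P=np.array([[.056,.125,.086],[.056,-.125,.086],[-.056,-.125,.086],[-.056,.125,.086],[-.0245,-.022,.086],[.0245,-.022,.086],[.010,-.086,.092]])
O={"top":(6,195,130,[(150,232),(628,253),(620,472),(137,443),(423,400),(427,307),(548,340)]),
"side":(4.6,215,130,[(320,190),(302,522),(130,505),(165,180),(191,370),(263,373),(235,456)])}
pic={n:read_camera(n) for n in O}
px={n:(np.array(o[3])+.5)/o[0]-.5+[o[1],o[2]] for n,o in O.items()}
def world(v,P): 
    c,s=np.cos(v[2]),np.sin(v[2]);return P@np.array([[c,-s,0],[s,c,0],[0,0,1]]).T+[v[0],v[1],v[3] if len(v)>3 else 0]
def res(v,ns): return np.concatenate([(proj(pic[n],world(v,P))-px[n]).ravel() for n in ns])
for ns in(["top"],["side"],["top","side"]):
    r=least_squares(res,[.48,.0,0],args=(ns,),loss="soft_l1");print(ns,r.x,np.abs(r.fun).max());v=r.x
r=least_squares(res,[.48,.0,0,0],args=(["top","side"],),loss="soft_l1");print(r.x)
print(r.fun.reshape(-1,2))
Q=np.array([[-.005,-.086,.099],[.025,-.086,.099],[-.0245,-.022,.086],[.0245,-.022,.086]])
print(world(v,Q))
E
python3 fit.py
```

```text
['top'] [ 0.4802  0.0144 -0.0806] 0.7340190572648169
['side'] [ 0.4831  0.0156 -0.0775] 0.740953773458557
['top', 'side'] [ 0.4817  0.0149 -0.0782] 0.9198552117023553
[ 0.4817  0.0147 -0.0781  0.0011]
[[-0.0308 -0.3588]
 [-0.3114  0.1249]
 [-0.3376 -0.9368]
 [-0.1025 -0.2067]
 [-0.1032 -0.643 ]
 [-0.0154 -0.6485]
 [ 0.1583 -0.8301]
 [-0.1617  0.2943]
 [-0.8118 -0.5774]
 [-0.383   0.5209]
 [-0.5248  0.258 ]
 [-0.3951 -0.0871]
 [-0.4237  0.3222]
 [-0.488   0.0444]]
[[ 0.47   -0.0705  0.099 ]
 [ 0.4999 -0.0728  0.099 ]
 [ 0.4556 -0.0051  0.086 ]
 [ 0.5044 -0.009   0.086 ]]
```

Request:
drive_tool --pt "0 0 6.1 0 0 0 0" --pt "0 0 6.1 0 0 0 0" --pt "0 0 6.1 0 0 0 0" --pt "0 0 6 0 0 0 0" --pt "0 0 0 0 0 0 0" --pt "0 0 0 0 0 0 0" --pt "0 0 0 0 0 0 0" --pt "0 0 0 0 0 0 0"

```text
time: 1.77
tool_pos: [0.2288, -0.635, 0.2313]
tcp_rot: [-3.139, 0.12, -0.0]
wrist_force: [-0.3, -0.1, 0.3]
width: -0.003
grip_force: 0.0
```

```bash
python3 - <<'E'
from h import *
p=read_camera("top")
for uv in((365,192),(365,194)): print(atz(p,uv,0),atz(p,uv,.1))
print(atz(p,(275,160),0),atz(p,(282,118),.48))
s=status.read_state();print(s["tool_pos"],s["tcp_rot"],s["q"],s["width"],s["time"],s["wrist_force"])
from scipy.spatial.transform import Rotation as R
print(R.from_rotvec(s["tcp_rot"]).as_matrix().round(3))
E
```

```text
[ 0.46953818 -0.34083331  0.        ] [ 0.45640376 -0.31757565  0.1       ]
[ 0.46283355 -0.34042985  0.        ] [ 0.45012027 -0.31719753  0.1       ]
[ 0.58553277 -0.04436114  0.        ] [ 0.58866237 -0.04226232  0.48      ]
[ 0.22876037 -0.63502003  0.23125057] [-3.13919863e+00  1.20994818e-01  1.10608280e-05] [-1.26193392e+00  2.63901585e-01  1.60405190e+00  1.55485577e-05
  1.27370091e+00  3.85906150e-01] 0.0010809517363865567 1.8167 [-0.21122601  0.48723879  0.6543247 ]
[[ 0.997 -0.077 -0.   ]
 [-0.077 -0.997  0.   ]
 [-0.    -0.    -1.   ]]
```

Request:
drive_tool --pt "0 0 0 0.0028 -0.0385 0 0" --pt "0 0 0 0.0028 -0.0385 0 0" --pt "0 0 0 0.0028 -0.0385 0 0" --pt "0 0 0 0.0028 -0.0385 0 0" --pt "0 0 0 0.0028 -0.0385 0 0" --pt "0 0 0 0.0028 -0.0385 0 0" --pt "0 0 0 0.0028 -0.0385 0 0" --pt "0 0 0 0.0028 -0.0385 0 0"

```text
time: 2.48
tool_pos: [0.2751, -0.328, 0.2314]
tcp_rot: [3.139, -0.122, 0.001]
wrist_force: [0.3, 0.0, 0.1]
width: -0.001
grip_force: 0.0
```

Request:
drive_tool --pt "0 0 0 0.0 -0.038 0 0" --pt "0 0 0 0.015 -0.038 0 0" --pt "0 0 0 0.02 -0.036 0 0" --pt "0 0 0 0.024 -0.034 0 0" --pt "0 0 0 0.0255 -0.032 0 0" --pt "0 0 0 0.0275 -0.0315 0 0" --pt "0 0 0 0.0275 -0.0315 0 0" --pt "0 0 0 0.0331 -0.031 0 0"

```text
time: 3.15
tool_pos: [0.4664, -0.0723, 0.2318]
tcp_rot: [3.139, -0.12, 0.002]
wrist_force: [-0.1, -1.1, 0.9]
width: -0.003
grip_force: 0.0
```

Request:
drive_tool --pt "0 0 0 0 0 0.03 0" --pt "0 0 0 0 0 0.03 0" --pt "0 0 0 0 0 0.025 0" --pt "0 0 0 0 0 0 0"

```text
time: 3.48
tool_pos: [0.4613, -0.0731, 0.1409]
tcp_rot: [-3.138, 0.12, 0.016]
wrist_force: [-1.0, 1.5, -0.4]
width: -0.001
grip_force: 0.0
```

```bash
python3 - <<'E'
from h import *
s=status.read_state();print(s["tool_pos"],s["tcp_rot"],s["q"],s["time"])
ims=[]
for n,(x,y) in(("top",(235,140)),("side",(215,160))):
    p=read_camera(n);ims.append(cv2.resize(p["color"][y:y+90,x:x+80,::-1],(400,450),interpolation=cv2.INTER_CUBIC))
cv2.imwrite("pics/c2.png",np.hstack(ims))
E
```

```text
[ 0.46126941 -0.0731474   0.1408705 ] [-3.1375096   0.11974368  0.0159401 ] [-2.10601999e-01 -4.92156350e-02  2.12394325e+00 -1.13900123e-05
  1.07716968e+00  1.43649315e+00] 3.4833
```

View pics/c2.png

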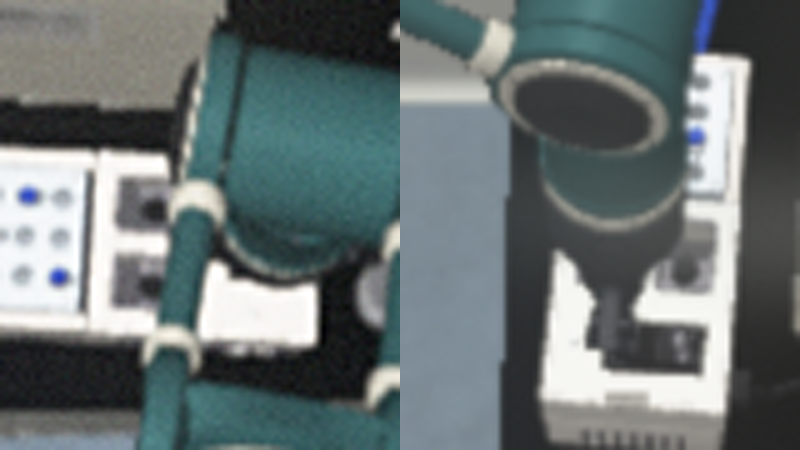

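Request:
drive_tool --pt "0 0 0 0 0 0 0" --pt "0 0 0 0 0 0 0" --pt "0 0 0 0 0 0 0"

```text
time: 3.83
tool_pos: [0.467, -0.0752, 0.1485]
tcp_rot: [3.138, -0.124, 0.006]
wrist_force: [-0.6, 0.9, -0.5]
width: 0.003
grip_force: 0.0
```

Request:
drive_tool --pt "0 0 0 0.0005 -0.0045 0.012 0" --pt "0 0 0 0 0 0.014 0" --pt "0 0 0 0 0 0.006 0" --pt "0 0 0 0 0 0 0" --pt "0 0 0 0 0 0 0"

```text
time: 4.25
tool_pos: [0.4659, -0.07, 0.1138]
tcp_rot: [-3.139, 0.123, 0.002]
wrist_force: [0.4, 0.1, -0.2]
width: 0.001
grip_force: 0.0
```

Request:
drive_tool --pt "0 0 0 0 0 0.006 0" --pt "0 0 0 0 0 0.006 0" --pt "0 0 0 0 0 0.004 0" --pt "0 0 0 0 0 0.004 0" --pt "0 0 0 0 0 0.002 0" --pt "0 0 0 0 0 0 0" --pt "0 0 0 0 0 0 0"

```text
time: 4.83
tool_pos: [0.4658, -0.0702, 0.0929]
tcp_rot: [-3.139, 0.123, 0.002]
wrist_force: [-4.7, 1.3, 9.5]
width: -0.002
grip_force: 4.6
```

Request:
drive_tool --pt "0 0 0 0 0 0.0015 0" --pt "0 0 0 0 0 0 0" --pt "0 0 0 0 0 0 0" --pt "0 0 0 0 0 0 0"

```text
time: 5.17
tool_pos: [0.4659, -0.0702, 0.0927]
tcp_rot: [3.139, -0.123, -0.003]
wrist_force: [-9.8, 1.3, 18.4]
width: 0.001
grip_force: 9.3
```

Request:
drive_tool --pt "0 0 0 0 0 -0.015 0" --pt "0 0 0 0 0 -0.02 0" --pt "0 0 0 -0.007 -0.03 0 0" --pt "0 0 0 -0.0083 -0.034 0 0" --pt "0 0 0 0 0 0 0" --pt "0 0 0 0 0 0 0" --pt "0 0 0 0 0 0 0"

```text
time: 5.75
tool_pos: [0.4562, -0.0052, 0.1256]
tcp_rot: [3.139, -0.121, 0.001]
wrist_force: [-0.1, -0.7, -0.2]
width: 0.001
grip_force: 0.0
```

```bash
python3 - <<'E'
from h import *
s=status.read_state();print(s["tool_pos"],s["tcp_rot"],s["time"])
ims=[]
for n,(x,y) in(("top",(235,140)),("side",(215,160))):
    p=read_camera(n);ims.append(cv2.resize(p["color"][y:y+90,x:x+80,::-1],(400,450),interpolation=cv2.INTER_CUBIC))
    print(n,proj(p,s["tool_pos"]))
cv2.imwrite("pics/c3.png",np.hstack(ims))
E
```

```text
[ 0.45620633 -0.00521482  0.12560256] [ 3.13881515e+00 -1.21091200e-01  5.60182336e-04] 5.75
top [[265.17868223 193.74506694]]
side [[255.72751041 204.48199901]]
```

View pics/c3.png

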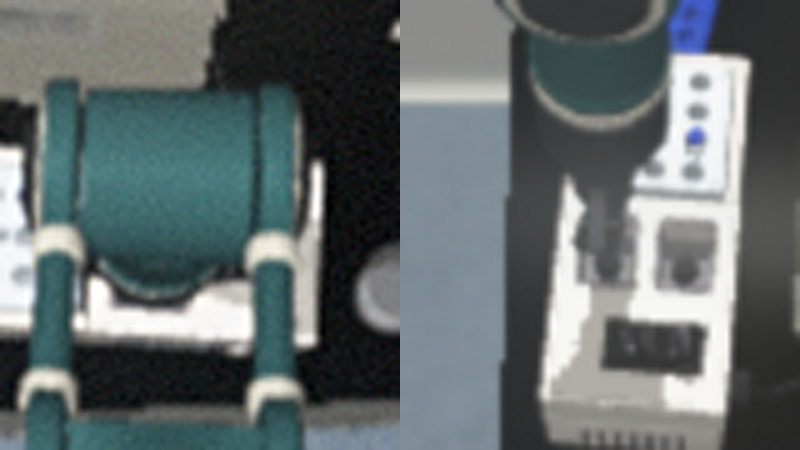

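Request:
drive_tool --pt "0 0 0 0 0 0.015 0" --pt "0 0 0 0 0 0.015 0" --pt "0 0 0 0 0 0.006 0" --pt "0 0 0 0 0 0.006 0" --pt "0 0 0 0 0 0.006 0" --pt "0 0 0 0 0 0 0" --pt "0 0 0 0 0 0 0"

```text
time: 6.43
tool_pos: [0.4561, -0.0054, 0.0777]
tcp_rot: [3.139, -0.124, -0.0]
wrist_force: [-0.3, 0.6, -0.6]
width: -0.0
grip_force: 0.0
```

Inside the well with no contact. Press the key.

Request:
drive_tool --pt "0 0 0 0 0 0.005 0" --pt "0 0 0 0 0 0.004 0" --pt "0 0 0 0 0 0.003 0" --pt "0 0 0 0 0 0.002 0" --pt "0 0 0 0 0 0 0" --pt "0 0 0 0 0 0 0"

```text
time: 6.93
tool_pos: [0.4572, -0.0052, 0.065]
tcp_rot: [3.139, -0.123, 0.003]
wrist_force: [-0.2, -0.4, 7.7]
width: 0.0
grip_force: 3.9
```

Request:
drive_tool --pt "0 0 0 0 0 0.001 0" --pt "0 0 0 0 0 0.001 0" --pt "0 0 0 0 0 0 0" --pt "0 0 0 0 0 0 0" --pt "0 0 0 0 0 0 0"

```text
time: 7.35
tool_pos: [0.4573, -0.0052, 0.0648]
tcp_rot: [3.139, -0.123, 0.002]
wrist_force: [-7.9, -0.8, 22.6]
width: 0.001
grip_force: 11.3
```

Request:
drive_tool --pt "0 0 0 0 0 -0.02 0" --pt "0 0 0 0 0 -0.022 0" --pt "0 0 0 0 0 -0.02 0" --pt "0 0 0 0.0166 0.022 0 0" --pt "0 0 0 0.017 0.022 0 0" --pt "0 0 0 0.017 0.02 0 0" --pt "0 0 0 0 0 0 0" --pt "0 0 0 0 0 0 0"

```text
time: 8.02
tool_pos: [0.5017, -0.0735, 0.1234]
tcp_rot: [-3.139, 0.126, 0.001]
wrist_force: [0.1, -0.0, 0.2]
width: -0.002
grip_force: 0.0
```

Request:
drive_tool --pt "0 0 0 0 0 0.01 0" --pt "0 0 0 0 0 0.008 0" --pt "0 0 0 0 0 0.006 0" --pt "0 0 0 0 0 0.004 0" --pt "0 0 0 0 0 0.003 0" --pt "0 0 0 0 0 0.001 0" --pt "0 0 0 0 0 0 0" --pt "0 0 0 0 0 0 0"

```text
time: 8.68
tool_pos: [0.5012, -0.0721, 0.0929]
tcp_rot: [-3.138, 0.122, 0.001]
wrist_force: [-3.7, 2.2, 11.5]
width: 0.001
grip_force: 5.4
```

Request:
drive_tool --pt "0 0 0 0 0 0.001 0" --pt "0 0 0 0 0 0 0" --pt "0 0 0 0 0 0 0" --pt "0 0 0 0 0 0 0"

```text
time: 9.02
tool_pos: [0.5012, -0.0721, 0.0928]
tcp_rot: [-3.138, 0.122, 0.001]
wrist_force: [-7.3, 2.9, 17.0]
width: 0.002
grip_force: 8.3
```

Bottomed. Lift and draw back to see the result.

Request:
drive_tool --pt "0 0 0 0 0 -0.02 0" --pt "0 0 0 0 0 -0.035 0" --pt "0 0 0 0 0 -0.04 0" --pt "0 0 0 0 0 -0.03 0" --pt "0 0 0 -0.03 0.01 0 0" --pt "0 0 0 -0.03 0.025 0 0" --pt "0 0 0 -0.03 0.025 0 0" --pt "0 0 0 -0.03 0.025 0 0"

```text
time: 9.68
tool_pos: [0.3735, -0.148, 0.2153]
tcp_rot: [-3.139, 0.119, 0.001]
wrist_force: [-0.6, -0.8, -0.0]
width: -0.001
grip_force: 0.0
```

Request:
drive_tool --pt "0 0 0 -0.02 0.035 0 0" --pt "0 0 0 -0.015 0.038 0 0" --pt "0 0 0 -0.015 0.038 0 0" --pt "0 0 0 -0.01 0.038 0 0" --pt "0 0 0 0 0 0 0" --pt "0 0 0 0 0 0 0"

```text
time: 10.18
tool_pos: [0.3025, -0.2931, 0.2152]
tcp_rot: [-3.138, 0.13, 0.002]
wrist_force: [0.6, 1.2, -0.3]
width: -0.003
grip_force: 0.0
```

```bash
python3 - <<'E'
from h import *
s=status.read_state();print(s["tool_pos"],s["tcp_rot"],s["time"],s["wrist_force"])
ims=[]
for n,(x,y) in(("top",(195,130)),("side",(215,130))):
    p=read_camera(n);ims.append(cv2.resize(p["color"][y:y+133,x:x+133 ,::-1],(400,400),interpolation=cv2.INTER_CUBIC))
cv2.imwrite("pics/c4.png",np.hstack(ims))
E
```

```text
[ 0.30245015 -0.29308815  0.21521489] [-3.13779027e+00  1.30306450e-01  1.53043752e-03] 10.1833 [ 0.57094299  1.20135024 -0.34255308]
```

View pics/c4.png

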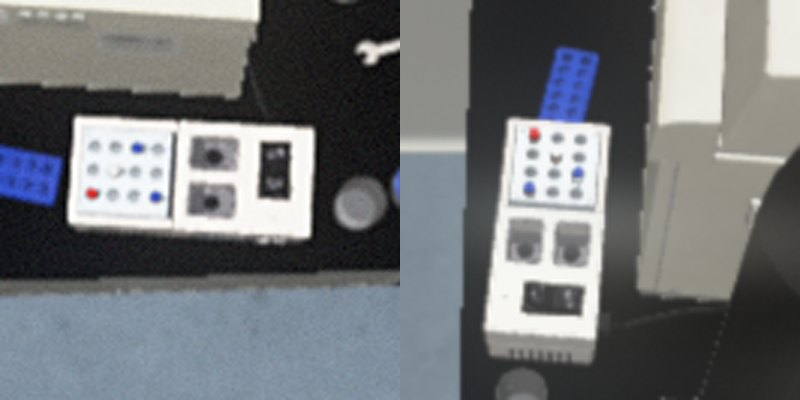

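The picture shows the vials, rack and beaker in their starting places. The rocker at top (275,170) looks as it did at the start, which is on. The front key, at top (210,201) and side (525,245), sits lower than the rear one. All three presses ended on hard stops.

```bash
python3 -c "
from workcell import workorder
print(workorder.finish_job())"
```

```text
the job is handed in; nothing more can be done
None
```

The heater was switched off, the reset key pushed fully down, and the heater switched on again. Each press ended on a hard stop, nothing looked disturbed in the last pictures, and the job is handed in; it returned no verdict.

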